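# Empty the cup and show its underside to the camera

### The arm

A 7-joint arm with a two-finger parallel gripper is mounted at the origin on a cart in front of the work surface, level with it; the furniture and walls round the work are solid. World frame = base frame: x ahead of the robot, y to its left, z up, the work surface at z = 0. Lengths are in mm, angles in degrees, forces in N, time in s.
With the tool pointing down it reaches from about 425 to 875 mm from the base axis. Payload 4.7 kg.
Tool frame: the origin (TCP) lies midway between the tips of the shut fingers; the grasp point (between the pads) lies 19 mm behind it; z points along the fingers, y is the direction in which the jaws open and shut (so a half turn about z gives the same grasp; the last joint's range is limited). The gripper opens to 85 mm and grips with 20 to 120 N. Pads are 22 mm wide; open, the fingers measure 114 mm over their backs; the gripper's body (76 mm by 85 mm) begins 54 mm behind the grasp point. The pads swing forward as they close: fully open they stand 13 mm farther back than shut.
Start: joints at [72.198, 18.392, -4.016, 83.108, 1.295, 78.541, -3.26], TCP at [207.408, -616.041, 231.349] pointing down, gripper open.
Joint ranges: [-163.93, 163.93], [-17.29, 119.83], [-79.2, 71.16], [3.27, 140.29], [-89.18, 269.18], [5.43, 117.66], [-154.24, 154.24]. Speed limits (degrees/s): [147.25, 147.25, 180, 180, 180, 180, 180].

### API

Orientations are given as a 3x3 rotation matrix whose columns are the frame's x, y, z axes.
In Python, from cell import ctrl gives the robot as it stands. Calls block until the motion is done:
- ctrl.movep(position, orientation): joint-space move of the TCP to a pose.
- ctrl.servo_line(position, v=150, orientation=None, contact_N=None): straight line of the TCP; orientation=None keeps the orientation; v is the mean speed in mm/s. With contact_N (N) it stops when the force on the tool has changed by that much, and returns True; else False.
- ctrl.move_j(angles): joint-space move.
- ctrl.command_gripper(opening): opening from 0.0 (shut) to 1.0 (fully open); the grip force is fixed at half the most; returns when the fingers have stopped.
- ctrl.sleep(seconds).
- ctrl.inverse_kinematics(position, orientation): joint angles nearest the present ones, or None.
- ctrl.sense(): the state.
- ctrl.read_camera(name): name is "scene" or "top"; returns a dict with "color" (420x560x3 uint8, blue, green, red), "z_map" (420x560 float32, mm along the optical axis (not along the pixel's ray), 0 where there is no reading), "fovy" (degrees; the focal length in pixels is half the picture's height over the tangent of half this angle, whatever the lens; pixels are square), "cx", "cy" (the principal point, pixels), "k1" (the pictures are not rectified: a ray, as slopes to the right and down, at radius r is drawn at 1 + k1 r^2 times it, then the intrinsics apply), "pose" (4x4, takes a point from camera to world coordinates). Camera axes: x right, y down, z forward; pixel columns grow to the right and rows downward; lengths in mm; the calibration is good to about 2 mm. A picture is of the moment at which its call begins.
A pose or a line that the arm cannot do raises ctrl.MotionError and nothing moves.
- ctrl.job_done(): hands the job in, once; it reports no verdict.
The state is a dict: "clock": time; "joints": joint angles; "qvel": joint speeds; "tau": joint torques, N m; "tool_pos": TCP position; "tcp_rot": TCP orientation; "force": force on the tool from outside, world axes, zero at the start; "moment": the same for the moment, N m; "finger_gap": opening from 0.0 (shut) to 1.0 (fully open).
Only numpy, scipy, OpenCV 4.12 (cv2) and the standard library are available. Lean on these libraries where they do the work, as an engineer would, in place of code of your own. Each camera call takes 0.05 s, during which the arm holds its last target.

### The job

We think the small cup with the hazelnuts in it is cracked underneath: tip all five hazelnuts from it into the bowl, then show the underside of the emptied cup to the inspection camera, its foot facing the lens squarely and centred, about 10 cm in front of it. Finish while holding it there still, and leave the other cup, the bowl and the camera where they are.

Things in the scene. Friction and masses are not known exactly. Their poses are not given: they have to be found in the camera images.
- cup_mid (a point): Small white ceramic cup with the five hazelnuts in it, 0.1 kg; this point: on its axis, half-way up. Bowl-shaped, 52 mm high, 62 mm across near the rim, 44 mm at the foot; inside a cone, 28 mm across at the floor (8 mm up), 54 mm at the mouth. z: axis, foot to mouth; ring handle along -y, out to 57 mm from the axis, 20 to 50 mm up, 15 mm wide; across x both sides are clear.
- cup_foot (a point): Centre of that cup's underside: 26 mm from cup_mid along the cup's -z; same axes.
- cup_rim (a point): Centre of that cup's mouth: 26 mm from cup_mid along the cup's +z; same axes.
- bowl: Round white ceramic bowl, 156 mm across the rim, 55 mm high, wall 5 mm, standing loose on the worktop (0.5 kg); origin at the centre of its underside, z up.
- camera: Small grey box camera (46 mm square) with a round black lens 36 mm across, fixed on a stand and looking 45 degrees upward, roughly towards the robot. Origin at the centre of the front of the lens, 120 mm above the worktop; its +z is the direction in which it looks (out of the lens, along the line of sight).
- cam_stand: The camera's stand, fixed to the worktop: round dark steel foot 90 mm across with a post; origin at the centre of its underside, right below the lens; the camera looks towards the stand's -x, and up.
- other_cup_mid (a point): A second white ceramic cup, empty, of nearly the same shape (64 mm across, 54 mm high); the two may stand either way round. This point is on its axis half-way up. To be left alone.
- nut_1_c (a point): Hazelnut, brown, nearly round, 14 mm across and 15 mm long, 10 g, at the start in the cup, smooth: it slides and rolls out once the cup lies level or a little past level; this point is its centre.
- nut_2_c (a point): Hazelnut, brown, nearly round, 14 mm across and 15 mm long, 10 g, at the start in the cup, smooth: it slides and rolls out once the cup lies level or a little past level; this point is its centre.
- nut_3_c (a point): Hazelnut, brown, nearly round, 14 mm across and 15 mm long, 10 g, at the start in the cup, smooth: it slides and rolls out once the cup lies level or a little past level; this point is its centre.
- nut_4_c (a point): Hazelnut, brown, nearly round, 14 mm across and 15 mm long, 10 g, at the start in the cup, smooth: it slides and rolls out once the cup lies level or a little past level; this point is its centre.
- nut_5_c (a point): Hazelnut, brown, nearly round, 14 mm across and 15 mm long, 10 g, at the start in the cup, smooth: it slides and rolls out once the cup lies level or a little past level; this point is its centre.
Things that resemble listed ones, but are neither listed nor needed, are in the scene too. There is more than one size of the cam_stand; the job needs the larger.

How it is judged:
By the outcome, as a careful person would: the job done as asked, in the order asked, and still so for the second after the job is handed in, while the arm keeps its last pose, push and grip.
It also fails if it takes over 51 s, if anything falls off the work surface, if the arm or the gripper's body presses on something with over 40 N, if the wrist force passes 120 N, or if a joint passes its speed limit or range.

## Working session

There is one attempt and no reset: what is moved stays moved. The work goes in short steps, each a Python script; the robot and the scene stay as the last script left them, time stands still between calls to the robot, and variables do not carry over. Pictures are saved under pics/ and viewed, and the job is handed in when it is done.

```bash
ls; mkdir -p pics
cat > h.py <<'E'
import numpy as np, cv2
from cell import ctrl
def cap(n):
    d=ctrl.read_camera(n); return d
def f(d): return d["color"].shape[0]/2/np.tan(np.radians(d["fovy"]/2))
def ray(d,u,v):
    F=f(d); x=(u-d["cx"])/F; y=(v-d["cy"])/F
    K=np.eye(3); p=cv2.undistortPoints(np.array([[[x,y]]],float),K,np.array([d["k1"],0,0,0,0.]))[0,0]
    return np.array([p[0],p[1],1.])
def pt(d,u,v,z=None):
    z=d["z_map"][int(round(v)),int(round(u))] if z is None else z
    r=ray(d,u,v)*z
    return (d["pose"]@np.r_[r,1])[:3]
def cloud(d):
    H,W=d["z_map"].shape
    uu,vv=np.meshgrid(np.arange(W),np.arange(H)); F=f(d)
    p=np.stack([(uu-d["cx"])/F,(vv-d["cy"])/F],-1).reshape(-1,1,2).astype(float)
    q=cv2.undistortPoints(p,np.eye(3),np.array([d["k1"],0,0,0,0.])).reshape(H,W,2)
    P=np.dstack([q,np.ones((H,W))])*d["z_map"][...,None]
    return P@d["pose"][:3,:3].T+d["pose"][:3,3]
def proj(d,X):
    T=np.linalg.inv(d["pose"]); c=T[:3,:3]@np.asarray(X,float)+T[:3,3]
    s=c[:2]/c[2]; s=s*(1+d["k1"]*(s@s)); return s*f(d)+[d["cx"],d["cy"]]
E
python3 - <<'E'
from h import *
import pickle
for n in("scene","top"):
    d=cap(n); pickle.dump(d,open(n+"0.pkl","wb")); cv2.imwrite(f"pics/{n}0.png",d["color"]); print(n,d["fovy"],d["cx"],d["cy"],d["k1"],d["pose"].round(3).tolist())
s=ctrl.sense(); print(s["clock"],s["tool_pos"],s["tcp_rot"],s["finger_gap"])
E
```

```text
pics
scene 43.460711715223724 280.4655815352207 209.29381236263828 -0.07783231238187419 [[0.834, -0.448, 0.322, 183.861], [-0.551, -0.662, 0.508, -613.809], [-0.015, -0.601, -0.799, 1022.558], [0.0, 0.0, 0.0, 1.0]]
top 49.599733310036015 279.0443473726937 204.23474238505037 0.044592704888538955 [[0.013, -0.98, 0.197, 322.527], [-1.0, -0.016, -0.016, -15.563], [0.019, -0.197, -0.98, 1314.69], [0.0, 0.0, 0.0, 1.0]]
0.1 [ 207.26235789 -615.57812452  230.33754675] [[ 9.47702265e-01  3.19155238e-01 -5.91802907e-04]
 [ 3.19155780e-01 -9.47700991e-01  1.55550406e-03]
 [-6.44049338e-05 -1.66303204e-03 -9.99998615e-01]] 0.9915279422155455
```

View pics/scene0.png

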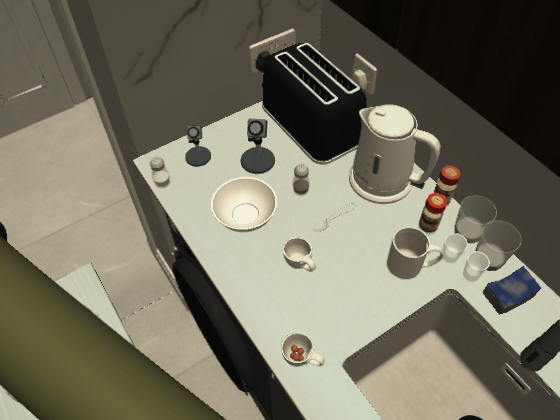

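View pics/top0.png

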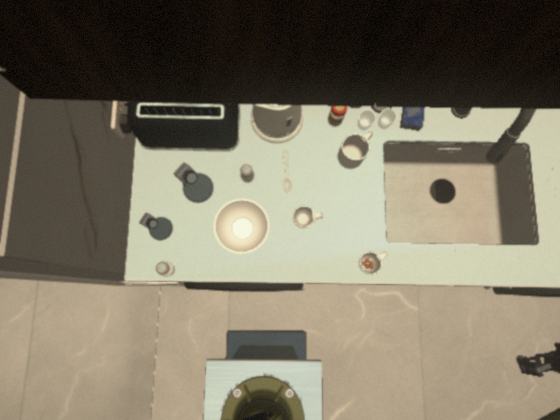

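The scene picture shows two cups: one at (297,348) with brown nuts, which is the target, and an empty one at (297,252), which must stay. The bowl is at (244,203). There are two camera stands, at (258,158) with the larger foot and at (197,155) with a smaller one. I'll check these in enlarged crops.

Run:
```python
import pickle
from h import *
ctrl_=None
s=pickle.load(open("scene0.pkl","rb"));t=pickle.load(open("top0.pkl","rb"))
a=cv2.resize(s["color"][320:380,265:345],None,fx=5,fy=5,interpolation=cv2.INTER_CUBIC)
b=cv2.resize(s["color"][110:180,170:290],None,fx=400/120,fy=400/120*1.2857*0+400/120,interpolation=cv2.INTER_CUBIC)
c=cv2.resize(t["color"][235:285,345:405],None,fx=400/60,fy=300/50*1.0,interpolation=cv2.INTER_CUBIC)
e=cv2.resize(t["color"][155:245,130:250],None,fx=400/120,fy=300/90,interpolation=cv2.INTER_CUBIC)
b=cv2.copyMakeBorder(b,0,300-b.shape[0],0,0,0)
cv2.imwrite("pics/crops0.png",np.vstack([np.hstack([a,b]),np.hstack([c,e])]))
for d,L in((s,[("cup",297,348),("cupother",297,252),("bowl",244,214),("standL",258,165),("standS",197,160),("table",300,300)]),(t,[("cup",369,263),("other",302,218),("bowl",242,229),("standL",204,190),("standS",164,231)])):
    for n,u,v in L: print(n,pt(d,u,v).round(1))
# world maps: points by height
for n,d in(("s",s),("t",t)):
    P=cloud(d); ok=d["z_map"]>0
    def sel(c,r,z0,z1):
        m=ok&(np.hypot(P[...,0]-c[0],P[...,1]-c[1])<r)&(P[...,2]>z0)&(P[...,2]<z1); return P[m]
    np.save(n+"P.npy",P)
```

```text
cup [ 422.9 -285.1   24.5]
cupother [556.4 -91.4   9.2]
bowl [512.3  68.5   8.5]
standL [621.6 179.8  12.4]
standS [500.3 285.7  10.6]
table [ 496.8 -189.6   -3.2]
cup [ 416.9 -294.1   20.3]
other [ 545.4 -104.6    7. ]
bowl [509.6  69.1  12.1]
standL [623.1 183.5  11.9]
standS [500.7 292.4  10.3]
```

View pics/crops0.png

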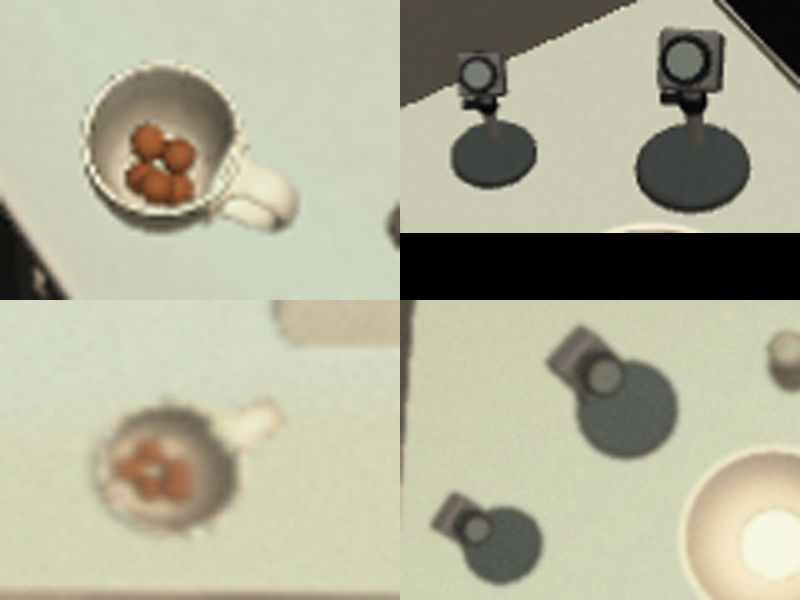

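```bash
cat > fit.py <<'E'
import numpy as np,pickle
from scipy.optimize import least_squares
from h import *
def circ(Q):
    r=least_squares(lambda p:np.hypot(Q[:,0]-p[0],Q[:,1]-p[1])-p[2],[Q[:,0].mean(),Q[:,1].mean(),30],loss="soft_l1"); return r.x,np.sqrt(np.mean(r.fun**2))
E
python3 - <<'E'
from fit import *
for n in("scene","top"):
    d=pickle.load(open(n+"0.pkl","rb")); P=cloud(d); ok=d["z_map"]>0
    def sel(c,r,z0,z1,r0=0):
        q=np.hypot(P[...,0]-c[0],P[...,1]-c[1]);m=ok&(q<r)&(q>=r0)&(P[...,2]>z0)&(P[...,2]<z1); return P[m]
    print("==",n)
    tb=sel((500,-190),40,-30,30); print("table z",np.median(tb[:,2]),tb[:,2].std())
    for nm,c,R,h in(("cup",(420,-290),80,52),("other",(550,-98),80,54),("bowl",(511,69),100,55)):
        Q=sel(c,R,h-6,h+6); print(nm,len(Q),Q[:,2].max().round(1), "rim",circ(Q)[0].round(1),circ(Q)[1].round(2),"bbox",Q.min(0).round(0),Q.max(0).round(0))
    for nm,c in(("standL",(622,182)),("standS",(500,289))):
        Q=sel(c,60,5,18); print(nm,len(Q),"mean",Q.mean(0).round(1),"minmax",Q.min(0).round(0),Q.max(0).round(0))
        Q=sel(c,90,85,180); print(" head",len(Q),Q.mean(0).round(1),Q.min(0).round(0),Q.max(0).round(0))
    Q=sel((420,-290),80,14,44,38); print("handle pts",len(Q),Q.mean(0).round(1) if len(Q) else "")
    Q=sel((550,-98),80,14,44,38); print("handle other",len(Q),Q.mean(0).round(1) if len(Q) else "")
E
```

```text
== scene
table z 0.026865123858044626 1.981529131431779
cup 290 57.1 rim [ 418.  -294.4   30.8] 5.86 bbox [ 386. -340.   46.] [ 449. -260.   57.]
other 252 58.1 rim [ 544.2 -109.3   30.4] 4.96 bbox [ 512. -158.   48.] [576. -76.  58.]
bowl 520 59.7 rim [513.7  66.5  74. ] 2.36 bbox [437.  -9.  49.] [593. 146.  60.]
standL 682 mean [629.3 194.6  11.5] minmax [571. 123.   5.] [676. 241.  18.]
 head 351 [639.7 205.8 113.4] [617. 186.  85.] [677. 237. 135.]
standS 375 mean [507.9 300.2   8.9] minmax [441. 250.   5.] [543. 334.  17.]
 head 130 [514.9 309.4  91.9] [499. 291.  85.] [538. 330. 104.]
handle pts 58 [ 440.  -335.7   30.6]
handle other 120 [ 536.8 -139.2   32.7]
== top
table z 0.32402304757715683 2.6650608516790455
cup 123 57.0 rim [ 416.3 -292.4   30. ] 6.32 bbox [ 385. -336.   46.] [ 446. -262.   57.]
other 135 59.1 rim [ 542.5 -108.    30.5] 5.41 bbox [ 511. -158.   48.] [573. -76.  59.]
bowl 424 60.9 rim [512.5  69.   74.1] 2.35 bbox [437.  -9.  49.] [590. 147.  61.]
standL 592 mean [625.  197.   11.5] minmax [570. 129.   5.] [680. 242.  18.]
 head 350 [641.8 219.3 116. ] [616. 191.  89.] [678. 257. 134.]
standS 357 mean [505.6 299.    9.1] minmax [447. 232.   5.] [548. 344.  17.]
 head 152 [515.1 315.2  91.8] [497. 295.  85.] [536. 338. 103.]
handle pts 6 [ 443.4 -334.8   37.1]
handle other 7 [ 541.1 -148.2   29.4]
```

Run:
```python
import pickle
from h import *
s=pickle.load(open("scene0.pkl","rb"));t=pickle.load(open("top0.pkl","rb"))
# enlarged lens+foot crops
a=cv2.resize(s["color"][110:180,230:290],None,fx=8,fy=8,interpolation=cv2.INTER_CUBIC)
b=cv2.resize(t["color"][155:205,165:215],None,fx=6,fy=6,interpolation=cv2.INTER_CUBIC)
b=cv2.copyMakeBorder(b,0,260,0,0,0)
cv2.imwrite("pics/lens.png",np.hstack([a,b]))
```

```text
(no output)
```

View pics/lens.png

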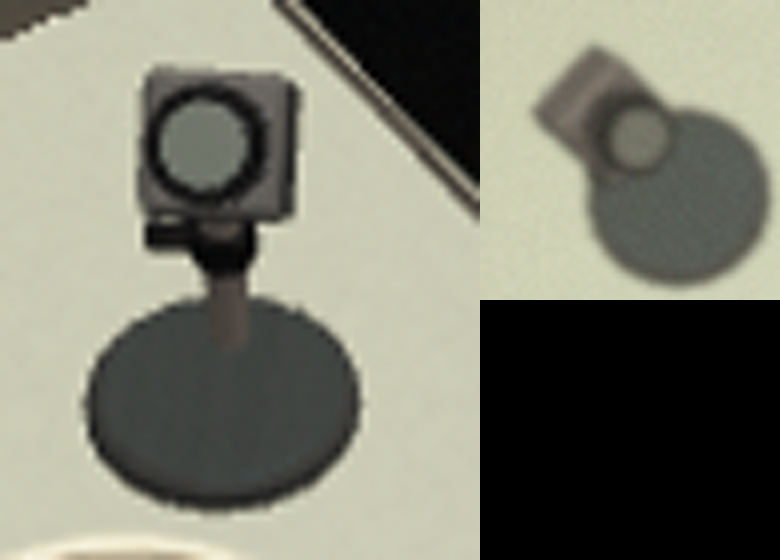

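```bash
cat > ov.py <<'E'
from fit import *
s=pickle.load(open("scene0.pkl","rb"));t=pickle.load(open("top0.pkl","rb"))
def tri(uvs,uvt):
    A=[];b=[]
    for d,uv in((s,uvs),(t,uvt)):
        r=d["pose"][:3,:3]@ray(d,*uv); r/=np.linalg.norm(r); M=np.eye(3)-np.outer(r,r); A.append(M); b.append(M@d["pose"][:3,3])
    A=np.vstack(A);b=np.hstack(b); x,res,_,_=np.linalg.lstsq(A,b,rcond=None); return x,np.sqrt(res)
def overlay(d,box,k,polys):
    u0,v0,u1,v1=box
    im=cv2.resize(d["color"][v0:v1,u0:u1],None,fx=k,fy=k,interpolation=cv2.INTER_CUBIC)
    for X,col in polys:
        p=np.array([proj(d,x) for x in X]); p=(p-[u0,v0]+.5)*k-.5
        cv2.polylines(im,[p.round().astype(int)],False,col,1)
    return im
def C(c,r,z):
    a=np.linspace(0,2*np.pi,60); return np.c_[c[0]+r*np.cos(a),c[1]+r*np.sin(a),0*a+z]
E
python3 - <<'E'
from ov import *
L,r=tri((255.3,127.4),(191.1,177.6)); print("lens",L.round(1),r)
# stand foot: dark pixels, centroid
for d,c in((s,(258,163)),(t,(198,188))):
    g=d["color"].astype(int).sum(2)
cup=(417.5,-293.5);ot=(543.5,-109);bo=(513,68)
G=(0,255,0);R=(0,0,255);B=(255,0,0)
pol=[(C(cup,31,52),G),(C(cup,22,0),B),(C(ot,32,54),G),(C(bo,78,55),G),(C(L[:2],45,12),R),(C(L[:2],45,0),B)]
h=lambda a,b:np.hstack([a,b])
cv2.imwrite("pics/ov_cup.png",h(overlay(s,(265,315,345,380),5,pol),overlay(t,(345,235,402,281.25.__int__()),7,pol)[:325,:399]) if 0 else cv2.resize(h(cv2.resize(overlay(s,(265,320,345,380),5,pol),(400,300)),cv2.resize(overlay(t,(345,235,405,280),7,pol),(400,300))),None,fx=1,fy=1))
cv2.imwrite("pics/ov_stand.png",h(cv2.resize(overlay(s,(220,110,300,180),5,pol),(400,350)),cv2.resize(overlay(t,(160,150,240,220),5,pol),(400,350))))
cv2.imwrite("pics/ov_bowl.png",h(overlay(s,(200,170,300,240),4,pol),overlay(t,(205,190,305,260),4,pol)))
E
```

```text
lens [632.9 202.6 120.7] [1.71535462]
```

View pics/ov_cup.png

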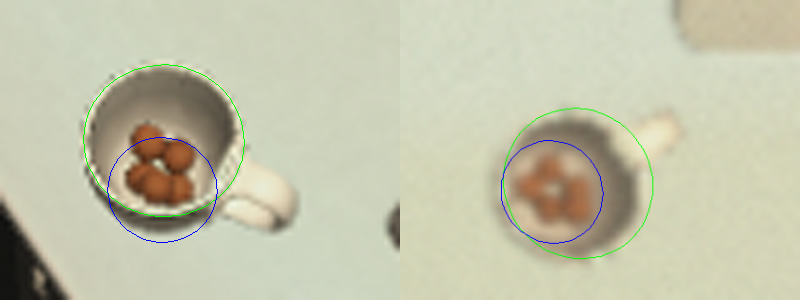

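View pics/ov_stand.png

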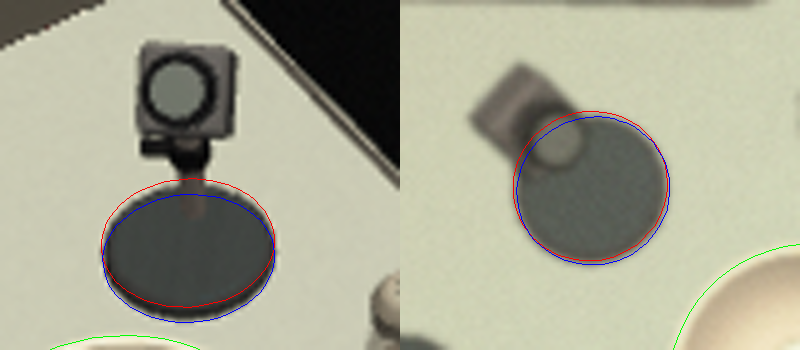

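View pics/ov_bowl.png

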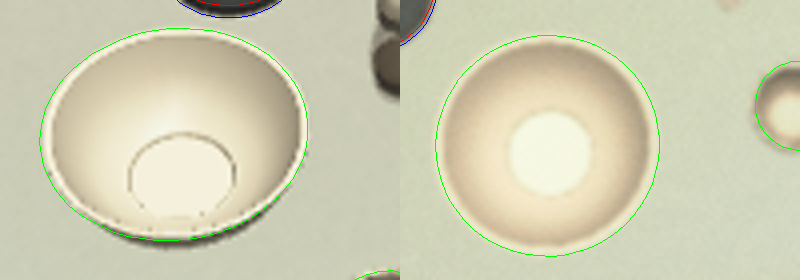

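Run:
```python
from ov import *
def onz(d,u,v,z):
    r=d["pose"][:3,:3]@ray(d,u,v); o=d["pose"][:3,3]; return o+r*(z-o[2])/r[2]
# big clean crops with grid ticks
def g(d,box,k):
    u0,v0,u1,v1=box
    im=cv2.resize(d["color"][v0:v1,u0:u1],None,fx=k,fy=k,interpolation=cv2.INTER_CUBIC)
    for u in range(u0,u1,10): 
        x=int((u-u0+.5)*k); cv2.line(im,(x,0),(x,6),(0,0,255),1); cv2.putText(im,str(u),(x,16),0,.35,(0,0,255),1)
    for v in range(v0,v1,10):
        y=int((v-v0+.5)*k); cv2.line(im,(0,y),(6,y),(0,0,255),1); cv2.putText(im,str(v),(8,y),0,.35,(0,0,255),1)
    return im
a=g(s,(275,325,330,373),12); b=g(t,(350,240,395,280),14)
cv2.imwrite("pics/cs.png",a); cv2.imwrite("pics/ct.png",b)
```

```text
(no output)
```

View pics/cs.png

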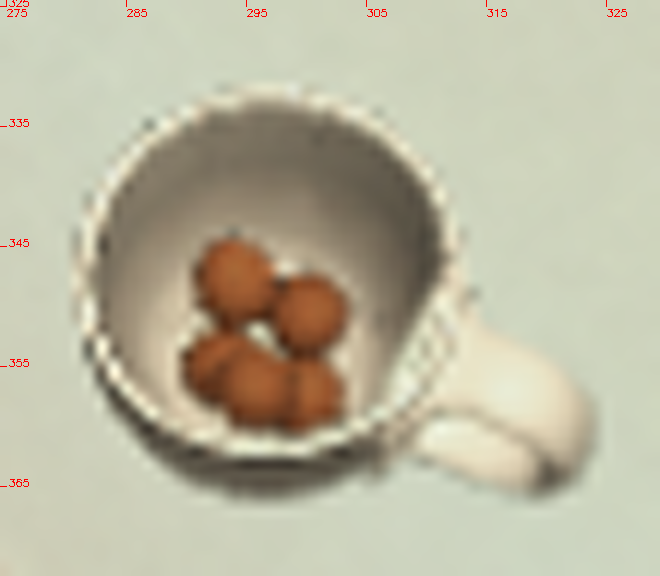

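View pics/ct.png

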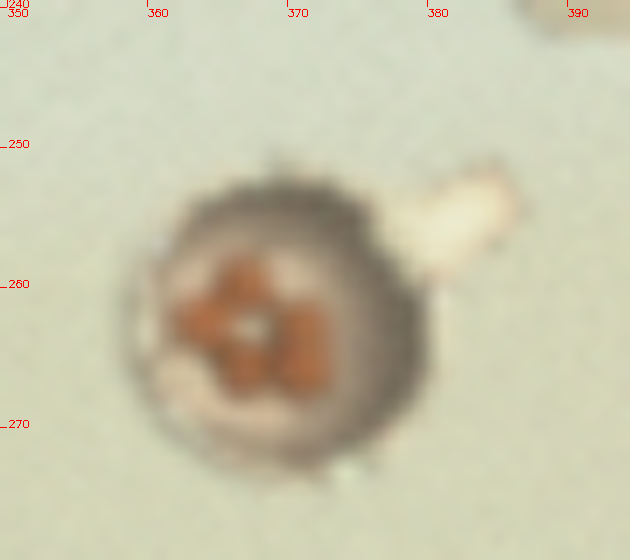

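Run:
```python
from ov import *
def onz(d,u,v,z):
    r=d["pose"][:3,:3]@ray(d,u,v); o=d["pose"][:3,3]; return o+r*(z-o[2])/r[2]
print(proj(t,(417.5,-293.5,52)),proj(s,(417.5,-293.5,52)))
print(onz(t,370.2,263,52).round(1))
# scene: outer rim left 281.6,right 312.6(approx), top 331.8, bottom 362.3
for z,u,v in((52,297.3,347.2),): print(onz(s,u,v,z).round(1))
print(tri((297.3,347.2),(370.2,263)))
# handle tip directions, z~35..45
print("scene handle end",onz(s,321.5,358.5,42).round(1),onz(s,317,358,50).round(1)); print("top handle end",onz(t,385.5,254,40).round(1))
# interior fit using mouth: overlay
pol=[(C((416.5,-292),27,52),(0,255,0)),(C((416.5,-292),31,50),(255,0,0)),(C((416.5,-292),14,8),(0,0,255))]
c=np.array([416.5,-292]);
for a in(-61,-57,-53):
    e=np.array([np.cos(np.radians(a)),np.sin(np.radians(a))]); pol.append(([np.r_[c+31*e,50],np.r_[c+57*e,46]],(255,0,255)))
cv2.imwrite("pics/ov2.png",np.hstack([cv2.resize(overlay(s,(275,325,330,373),7,pol),(385,336)),cv2.resize(overlay(t,(350,240,400,280),8,pol),(400,336))]))
```

```text
[371.23131398 261.97404544] [297.29704501 347.40683227]
[ 414.6 -290.6   52. ]
[ 417.7 -293.2   52. ]
(array([ 416.61008389, -291.7676915 ,   49.18290502]), array([2.61718964]))
scene handle end [ 445.8 -334.9   42. ] [ 437.1 -331.6   50. ]
top handle end [ 441.3 -336.8   40. ]
```

View pics/ov2.png

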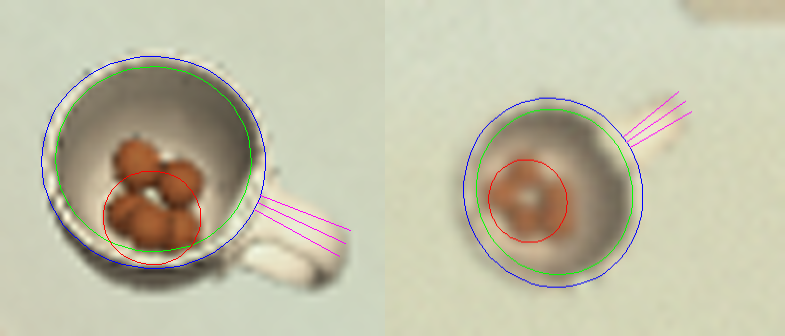

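Run:
```python
from ov import *
L=np.array([633,202.5,120])
for nm,d in(("s",s),("t",t)):
    P=cloud(d); ok=d["z_map"]>0
    m=ok&(np.linalg.norm(P-L,axis=2)<27)&(P[...,2]>100)
    Q=P[m]
    def res(p):
        yaw,pit,off=p; n=np.array([np.cos(pit)*np.cos(yaw),np.cos(pit)*np.sin(yaw),np.sin(pit)]); return (Q-L)@n-off
    r=least_squares(res,[np.radians(198),np.radians(45),0],loss="soft_l1",f_scale=2.); print(nm,len(Q),np.degrees(r.x[:2]),r.x[2],np.std(r.fun))
    H=P[ok&(np.hypot(P[...,0]-640,P[...,1]-206)<60)&(P[...,2]>85)&(P[...,2]<160)]
    def r2(p): n=np.array([np.cos(p[0]),np.sin(p[0]),1])/2**.5; return (Q-L)@n-p[1]
    r=least_squares(r2,[3.4,0],loss="soft_l1",f_scale=2.); print("pitch45 yaw",np.degrees(r.x[0]),r.x[1])
def g(d,box,k):
    u0,v0,u1,v1=box
    im=cv2.resize(d["color"][v0:v1,u0:u1],None,fx=k,fy=k,interpolation=cv2.INTER_CUBIC); return im
# box model overlay for several yaws
rows=[]
for yaw in(195,207,219):
    row=[]
    y=np.radians(yaw); z=np.array([np.cos(y),np.sin(y),1])/2**.5; x=np.array([-np.sin(y),np.cos(y),0]); w=np.cross(z,x)
    for d,b,k in((s,(240,112,275,150),7),(t,(168,155,206,193),7)):
        pol=[]
        for off in(-6,-40):
            c=[L+off*z+23*(a*x+e*w) for a,e in((1,1),(1,-1),(-1,-1),(-1,1),(1,1))]; pol.append((c,(0,255,0) if off>-20 else (255,0,0)))
        a=np.linspace(0,2*np.pi,40); pol.append(([L+18*(np.cos(q)*x+np.sin(q)*w) for q in a],(0,0,255)))
        row.append(cv2.resize(overlay(d,b,k,pol),(260,260)))
    rows.append(np.vstack(row))
cv2.imwrite("pics/yaw.png",np.hstack(rows))
```

```text
s 203 [232.91973781  45.15524797] 0.5616435967405718 4.275798483970441
pitch45 yaw 232.91174238604137 0.5605448640178983
t 167 [223.63020026  56.36434151] 0.11713146142310159 4.808639079298108
pitch45 yaw 223.74969330608275 -0.1841636227170541
```

View pics/yaw.png

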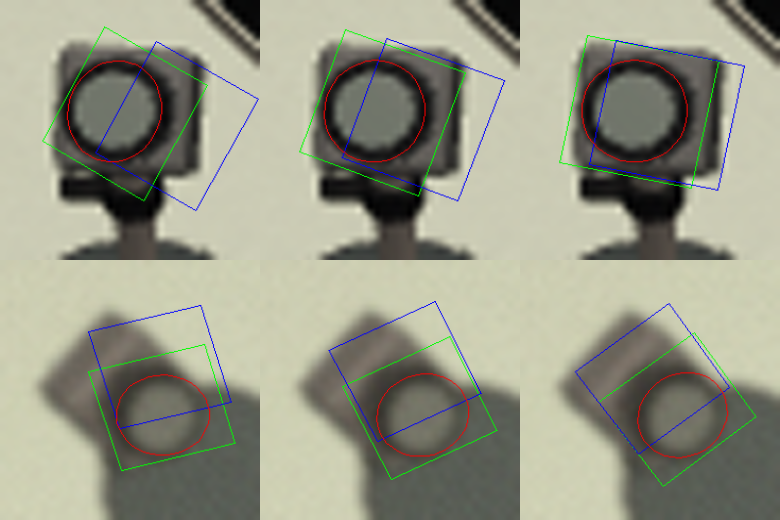

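Run:
```python
from ov import *
L=np.array([633,202.5,120])
rows=[]
for yaw in(226,229.5,233):
    row=[]
    y=np.radians(yaw); z=np.array([np.cos(y),np.sin(y),1])/2**.5; x=np.array([-np.sin(y),np.cos(y),0]); w=np.cross(z,x)
    for d,b,k in((s,(240,112,275,150),7),(t,(168,155,206,193),7)):
        pol=[]
        for off in(-12,-45):
            c=[L+off*z+23*(a*x+e*w) for a,e in((1,1),(1,-1),(-1,-1),(-1,1),(1,1))]; pol.append((c,(0,255,0) if off>-20 else (255,0,0)))
        a=np.linspace(0,2*np.pi,40); pol.append(([L+18*(np.cos(q)*x+np.sin(q)*w) for q in a],(0,0,255)))
        row.append(cv2.resize(overlay(d,b,k,pol),(260,280)))
    rows.append(np.vstack(row))
cv2.imwrite("pics/yaw2.png",np.hstack(rows))
```

```text
(no output)
```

View pics/yaw2.png

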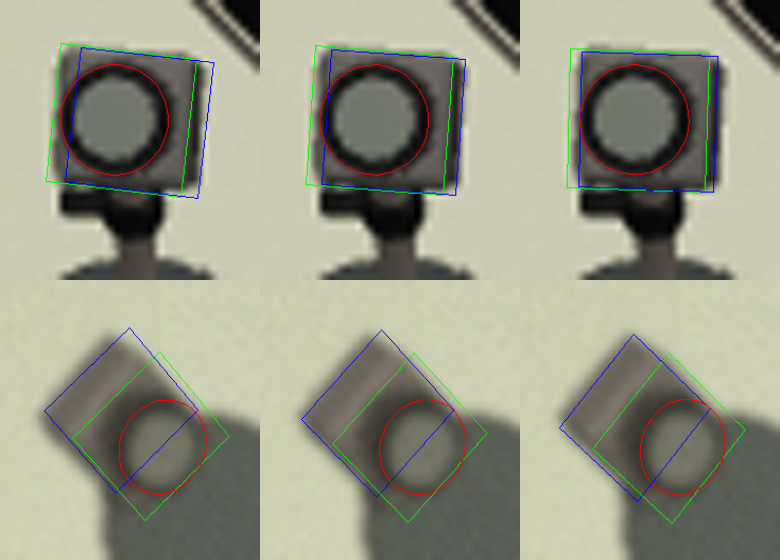

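```bash
cat > yawfit.py <<'E'
from ov import *
from scipy.optimize import minimize
K=6
def setup(d,box):
    u0,v0,u1,v1=box
    im=cv2.resize(d["color"][v0:v1,u0:u1],None,fx=K,fy=K,interpolation=cv2.INTER_CUBIC).astype(float).mean(2)
    bg=np.percentile(im,90); m=1/(1+np.exp((im-(bg*0.5+95*0.5))/6)); return m
bs=(238,110,276,139); bt=(165,153,195,186)
ms=setup(s,bs); mt=setup(t,bt)
# exclude foot area in top
def hull(d,box,p):
    yaw,lx,ly,f1,f2=p; y=np.radians(yaw); z=np.array([np.cos(y),np.sin(y),1])/2**.5; x=np.array([-np.sin(y),np.cos(y),0]); w=np.cross(z,x); L=np.array([lx,ly,120.])
    sh=(box[3]-box[1])*K,(box[2]-box[0])*K
    M=np.zeros(sh,np.uint8)
    pts=[L-f*z+23*(a*x+e*w) for f in(f1,f2) for a in(1,-1) for e in(1,-1)]
    q=np.linspace(0,2*np.pi,30); lens=[L+18*(np.cos(b)*x+np.sin(b)*w)-h*z for b in q for h in(0,f1)]
    for S in(pts,lens):
        uv=np.array([proj(d,X) for X in S]); uv=((uv-[box[0],box[1]]+.5)*K-.5)
        cv2.fillConvexPoly(M,cv2.convexHull((uv*16).round().astype(np.int32)),1,shift=4)
    return cv2.GaussianBlur(M.astype(float),(0,0),K*.6)
ft=np.zeros(mt.shape,np.uint8)
uv=np.array([proj(t,X) for z in(0,14) for X in C((633,202.5),48,z)]); uv=((uv-[bt[0],bt[1]]+.5)*K-.5).round().astype(np.int32)
cv2.fillConvexPoly(ft,cv2.convexHull(uv),1)
def cost(p,ws=1,wt=1):
    a=hull(s,bs,p)-ms; b=(hull(t,bt,p)-mt)*(ft==0)
    return ws*(a**2).sum()+wt*2*(b**2).sum()
for ws,wt in((1,1),(1,0),(0,1)):
    best=None
    for y0 in(224,229,234):
        r=minimize(cost,[y0,633,202.5,12,45],args=(ws,wt),method="Nelder-Mead",options=dict(initial_simplex=np.array([[y0,633,202.5,12,45]]+[np.array([y0,633,202.5,12,45])+e for e in np.diag([4,3,3,3,5])]),maxiter=200,xatol=.05))
        if best is None or r.fun<best.fun: best=r
    print(ws,wt,best.x.round(1),best.fun)
E
python3 yawfit.py
```

```text
1 1 [232.3 632.1 201.6  31.2  53.4] 3961.1371122369446
1 0 [234.4 634.3 199.2   7.7  41.8] 3479.6511799098366
0 1 [230.  633.5 206.7  15.8  42.5] 279.41165470551084
```

```bash
cat > plan.py <<'E'
from h import *
from scipy.spatial.transform import Rotation as Ro
L=np.array([633,202.5,120.]); YAW=231.
y=np.radians(YAW); ZC=np.array([np.cos(y),np.sin(y),1])/2**.5
CUP=np.array([416.5,-292,0]); HANG=-60.
BOWL=np.array([513,68,0.])
def rz(a): return Ro.from_euler('z',a,degrees=True).as_matrix()
def rx(a): return Ro.from_euler('x',a,degrees=True).as_matrix()
def rct(al,sg=1):
    a=np.radians(al); z=np.array([0,-np.cos(a),-np.sin(a)]); yy=np.array([sg,0,0.]); return np.c_[np.cross(yy,z),yy,z]
GH=39.; BACK=26.   # grasp height on cup above foot, distance TCP beyond grasp point
def tool(Rc,mid,Rt,gh=None,back=None):
    """cup rotation, cup_mid pos -> tcp pos, rot"""
    gh=GH if gh is None else gh; back=BACK if back is None else back
    R=Rc@Rt; g=mid+Rc@np.array([0,0,gh-26]); return g+back*R[:,2],R
def upright(yaw): return rz(yaw)   # yaw: angle of cup x axis
def pour(yaw,tilt): return rz(yaw)@rx(tilt)  # rx(+90): z-> -y
def final(roll):
    # roll 0: handle (-y) points down in vertical plane
    z=ZC; x=np.cross([0,0,1],z); x/=np.linalg.norm(x); x=-x; yy=np.cross(z,x); R=np.c_[x,yy,z]; return R@rz(roll)
E
python3 - <<'E'
from plan import *
print(final(0).round(2))
for al in(35,45,55):
  for sg in(1,-1):
    Rt=rct(al,sg)
    def ik(Rc,mid):
        p,R=tool(Rc,mid,Rt); q=ctrl.inverse_kinematics(p,R); return q
    q=ik(upright(HANG+90),CUP+[0,0,26]); print(al,sg,"grasp",None if q is None else np.round(q))
    out=[]
    for yw in range(-180,180,30):
        c=[]
        for ti in(0,45,90,110,125):
            q=ik(pour(yw,ti),BOWL+[0,0,130]); c.append('-' if q is None else '+')
        out.append((yw,''.join(c)))
    print(out)
    print("final",[(r,None if (q:=ik(final(r),L+126*ZC)) is None else np.round(q).tolist()) for r in range(-180,180,45)])
E
```

```text
[[-0.78 -0.44 -0.44]
 [ 0.63 -0.55 -0.55]
 [ 0.   -0.71  0.71]]
35 1 grasp None
[(-180, '+-+++'), (-150, '+++++'), (-120, '++-+-'), (-90, '+++--'), (-60, '+++--'), (-30, '+++++'), (0, '+++++'), (30, '+++++'), (60, '+++++'), (90, '-+++-'), (120, '-+++-'), (150, '+++++')]
final [(-180, [29.0, 31.0, -64.0, 88.0, 31.0, 89.0, -77.0]), (-135, [11.0, 7.0, -47.0, 111.0, 45.0, 62.0, -66.0]), (-90, [-25.0, -3.0, -15.0, 138.0, 98.0, 46.0, -91.0]), (-45, None), (0, [79.0, 62.0, -66.0, 131.0, -87.0, 46.0, -99.0]), (45, [25.0, 37.0, -8.0, 106.0, -75.0, 95.0, -97.0]), (90, [25.0, 39.0, -22.0, 85.0, -41.0, 97.0, -91.0]), (135, [22.0, 35.0, -36.0, 77.0, -7.0, 96.0, -82.0])]
35 -1 grasp None
[(-180, '+++++'), (-150, '+++++'), (-120, '++++-'), (-90, '+++--'), (-60, '+++--'), (-30, '++-++'), (0, '+++++'), (30, '+-+++'), (60, '+++++'), (90, '-+++-'), (120, '-+++-'), (150, '+++++')]
final [(-180, [30.0, 33.0, -68.0, 88.0, 33.0, 90.0, 101.0]), (-135, [29.0, 12.0, -68.0, 111.0, 51.0, 66.0, 111.0]), (-90, [-25.0, -3.0, -15.0, 138.0, 98.0, 46.0, 89.0]), (-45, None), (0, [81.0, 67.0, -68.0, 131.0, -84.0, 42.0,
[... 1914 characters left out ...]
, 25.0, -24.0, 98.0, -44.0, 79.0, -90.0]), (135, [29.0, 21.0, -35.0, 93.0, -18.0, 76.0, -74.0])]
55 -1 grasp None
[(-180, '+++++'), (-150, '+++++'), (-120, '+++++'), (-90, '++---'), (-60, '++---'), (-30, '+++++'), (0, '+-+++'), (30, '+++++'), (60, '-++--'), (90, '+++--'), (120, '+++--'), (150, '+++++')]
final [(-180, [47.0, 17.0, -67.0, 100.0, 11.0, 65.0, 119.0]), (-135, [-63.0, -9.0, 38.0, 120.0, 28.0, 42.0, 136.0]), (-90, [-41.0, -15.0, 17.0, 139.0, 86.0, 18.0, 117.0]), (-45, None), (0, [-41.0, 24.0, 61.0, 135.0, 247.0, 87.0, 52.0]), (45, [52.0, 27.0, -40.0, 113.0, -63.0, 68.0, 71.0]), (90, [44.0, 29.0, -42.0, 98.0, -36.0, 75.0, 85.0]), (135, [37.0, 23.0, -45.0, 93.0, -14.0, 75.0, 103.0])]
```

Run:
```python
from plan import *
for al in(40,45,50,55,60):
  for hd in(-60,-75,-90,-105,-120):
    r=[]
    for sg in(1,-1):
      Rt=rct(al,sg)
      p,R=tool(upright(hd+90),CUP+[0,0,26],Rt)
      for off in(0,70): 
        q=ctrl.inverse_kinematics(p-off*R[:,2],R); r.append(None if q is None else np.round(q).astype(int).tolist())
    print(al,hd,r)
```

```text
40 -60 [None, None, None, None]
40 -75 [[47, 19, -45, 137, 89, 59, -52], [55, 11, -61, 138, 77, 61, -46], [28, 15, -25, 137, 86, 53, 128], [61, 14, -67, 138, 79, 64, 133]]
40 -90 [[39, 25, -40, 129, 78, 69, -55], [42, 20, -51, 128, 70, 75, -52], [63, 42, -68, 128, 90, 88, 124], [56, 30, -67, 128, 77, 84, 125]]
40 -105 [[34, 29, -35, 120, 68, 77, -58], [34, 27, -43, 118, 63, 83, -57], [60, 50, -68, 119, 85, 99, 118], [53, 42, -68, 117, 75, 99, 118]]
40 -120 [[30, 33, -30, 111, 58, 83, -61], [29, 32, -36, 108, 55, 90, -61], [58, 56, -68, 110, 79, 108, 110], [52, 51, -68, 107, 72, 109, 111]]
45 -60 [None, None, None, None]
45 -75 [[48, 15, -43, 136, 83, 52, -44], [53, 5, -55, 137, 68, 52, -36], [61, 20, -57, 135, 86, 57, 136], [66, 8, -68, 137, 70, 55, 143]]
45 -90 [[40, 21, -39, 128, 72, 62, -49], [42, 15, -47, 128, 64, 68, -45], [65, 36, -67, 128, 84, 79, 129], [60, 24, -67, 127, 71, 76, 132]]
45 -105 [[35, 26, -34, 120, 63, 71, -53], [36, 23, -41, 118, 58, 78, -51], [62, 45, -68, 120, 80, 92, 121], [57, 36, -67, 118, 70, 92, 123]]
45 -120 [[32, 30, -30, 112, 55, 78, -58], [32, 28, -3
[... 1188 characters left out ...]
8, 69, -50], [38, 22, -35, 110, 44, 76, -48], [66, 44, -68, 113, 68, 88, 119], [62, 37, -68, 110, 60, 90, 122]]
60 -60 [[54, 5, -35, 135, 54, 27, 4], [53, -8, -35, 136, 31, 32, 24], None, [85, -13, -64, 135, 16, 28, -143]]
60 -75 [[47, 9, -33, 131, 54, 38, -13], [49, -1, -37, 131, 40, 43, -1], None, None]
60 -90 [[44, 14, -32, 126, 52, 49, -25], [45, 6, -37, 125, 42, 54, -19], [74, 26, -67, 125, 67, 61, 147], None]
60 -105 [[42, 18, -31, 120, 49, 58, -36], [42, 13, -35, 118, 42, 64, -32], [71, 34, -67, 119, 66, 73, 135], [68, 23, -67, 117, 54, 73, 140]]
60 -120 [[40, 23, -30, 114, 44, 65, -45], [40, 18, -34, 111, 40, 72, -43], [69, 40, -68, 113, 64, 82, 123], [66, 32, -67, 110, 55, 84, 127]]
```

```bash
cat >> plan.py <<'E'
AL=50.; HD=-80.; RT=rct(AL,1)
E
python3 - <<'E'
from plan import *
p,R=tool(upright(HD+90),CUP+[0,0,26],RT)
print("grasp tcp",p.round(1)); 
for off in((0,0,0),):
    pass
pre=p-80*R[:,2]; hi=pre+[0,0,130]
for n,x in(("pre",pre),("hi",hi)):
    q=ctrl.inverse_kinematics(x,R); print(n,x.round(0),None if q is None else np.round(q))
ctrl.movep(hi,R); s=ctrl.sense(); print(s["clock"],s["joints"].round(0) if hasattr(s["joints"],"round") else s["joints"],s["tool_pos"])
ctrl.servo_line(pre,v=150)
s=ctrl.sense(); print(s["clock"],np.round(s["joints"]),np.round(s["tool_pos"],1),np.round(s["force"],1),np.abs(s["tcp_rot"]-R).max())
for n in("scene","top"): d=cap(n); cv2.imwrite(f"pics/pre_{n}.png",d["color"])
E
```

```text
grasp tcp [ 419.4 -308.5   19.1]
pre [ 410. -258.   80.] [ 48.   3. -47. 133.  56.  53. -28.]
hi [ 410. -258.  210.] [ 43. -13. -38. 126.  37.  58.  -3.]
1.6583 [ 43. -12. -38. 126.  37.  58.  -3.] [ 410.39068698 -258.96238547  210.73876131]
2.675 [ 43.   3. -42. 133.  56.  52. -28.] [ 410.9 -258.1   80.8] [-0.3 -0.5  0.5] 0.0008611531004954209
```

View pics/pre_scene.png

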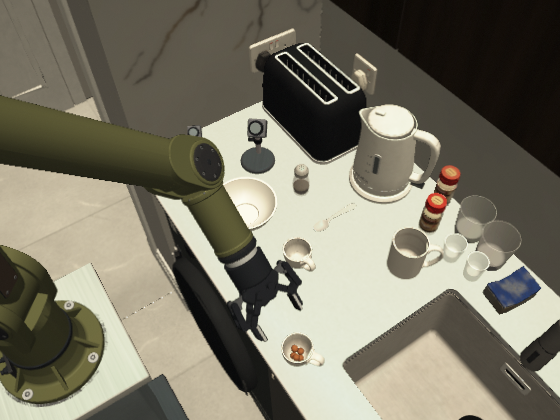

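The pads at about (260,333) and (294,302) are lined up on the nut cup at (297,348). The handle is clear at (316,358).

Run:
```python
from plan import *
p,R=tool(upright(HD+90),CUP+[0,0,26],RT)
print(ctrl.servo_line(p-25*R[:,2],v=100,contact_N=6))
s=ctrl.sense(); print(s["clock"],np.round(s["tool_pos"],1),np.round(s["force"],1))
ims=[]
d=cap("scene"); ims.append(cv2.resize(d["color"][290:390,240:350],(440,400)))
print(ctrl.servo_line(p,v=60,contact_N=6))
s=ctrl.sense(); print(s["clock"],np.round(s["tool_pos"],1),np.round(s["force"],1))
d=cap("scene"); ims.append(cv2.resize(d["color"][290:390,255:345],(360,400)))
cv2.imwrite("pics/g1.png",np.hstack(ims))
d=cap("top"); cv2.imwrite("pics/g1t.png",cv2.resize(d["color"][225:290,330:410],None,fx=6,fy=6))
```

```text
False
3.475 [ 417.  -292.4   38.6] [ 0.6 -0.2 -0.6]
False
4.0917 [ 419.5 -308.3   19.1] [-0.3  0.2 -0.6]
```

View pics/g1.png

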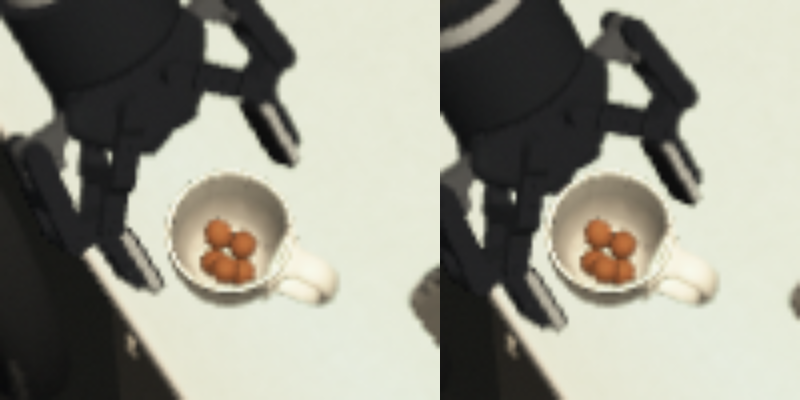

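View pics/g1t.png

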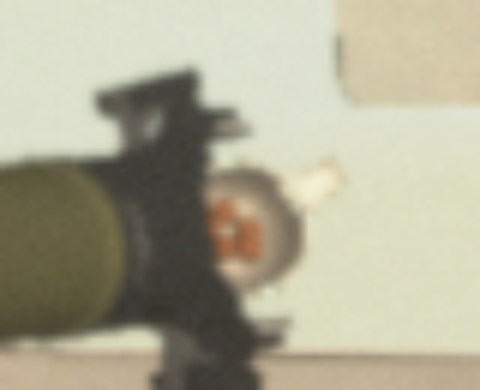

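The open pads straddle the cup on both sides, with the cup between them at crop pixel (608,232). I'll close now.

Run:
```python
from plan import *
ctrl.command_gripper(0.0)
s=ctrl.sense(); print(s["clock"],s["finger_gap"],np.round(s["tool_pos"],1),np.round(s["force"],1))
d=cap("scene"); a=cv2.resize(d["color"][290:390,255:345],(360,400))
p=np.array(s["tool_pos"]); ctrl.servo_line(p+[0,0,40],v=60)
s=ctrl.sense(); print(s["clock"],s["finger_gap"],np.round(s["tool_pos"],1),np.round(s["force"],1))
d=cap("scene"); b=cv2.resize(d["color"][270:370,250:350],(400,400))
cv2.imwrite("pics/g2.png",np.hstack([a,b]))
```

```text
4.5583 0.7010848621095273 [ 419.8 -308.6   20.1] [-1.7  2.7  5.1]
5.4417 0.7008252305534589 [ 419.5 -308.5   59.7] [-0.8 -0.7 -1.3]
```

View pics/g2.png

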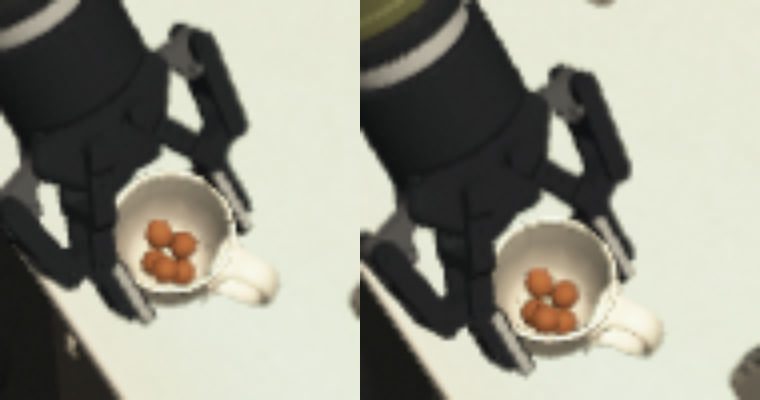

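Run:
```python
from plan import *
s=ctrl.sense(); p0=np.array(s["tool_pos"]); 
yw=HD+90; yc=rz(yw)[:,1]
pm=lambda t,z,dy=32: tool(pour(yw,t),BOWL+dy*yc+[0,0,z],RT)
for t in range(0,130,15):
    q=ctrl.inverse_kinematics(*pm(t,125)); print(t,pm(t,125)[0].round(0),None if q is None else np.round(q).astype(int).tolist())
ctrl.servo_line([p0[0],p0[1],pm(0,165)[0][2]],v=150)
ctrl.servo_line(pm(0,165)[0],v=200,orientation=pm(0,165)[1])
s=ctrl.sense(); print(s["clock"],np.round(s["joints"]),s["finger_gap"])
for n in("scene","top"): d=cap(n); cv2.imwrite(f"pics/b_{n}.png",d["color"])
```

```text
0 [510.  83. 118.] [16, 35, -65, 106, 59, 96, -57]
15 [510.  85. 114.] [25, 25, -64, 107, 45, 80, -44]
30 [509.  89. 111.] [33, 17, -60, 108, 27, 68, -27]
45 [509.  93. 108.] [39, 15, -54, 109, 8, 62, -8]
60 [508.  97. 107.] [41, 16, -46, 109, -9, 62, 10]
75 [507. 102. 107.] [45, 22, -43, 107, -21, 66, 23]
90 [506. 106. 108.] [49, 31, -43, 106, -28, 71, 32]
105 [506. 110. 111.] [51, 41, -40, 103, -34, 76, 39]
120 [505. 114. 114.] [50, 50, -37, 101, -41, 84, 46]
8.45 [ 11.  26. -56. 104.  51.  93. -50.] 0.7012807008616728
```

View pics/b_scene.png

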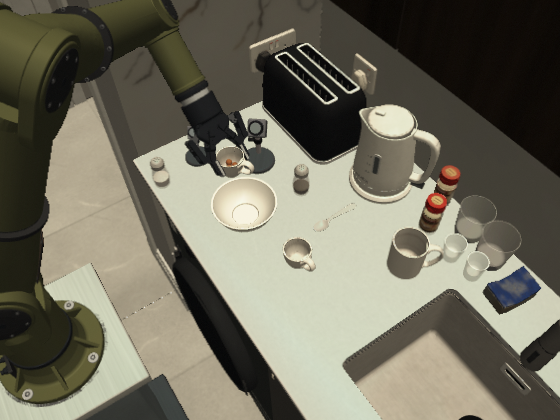

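View pics/b_top.png

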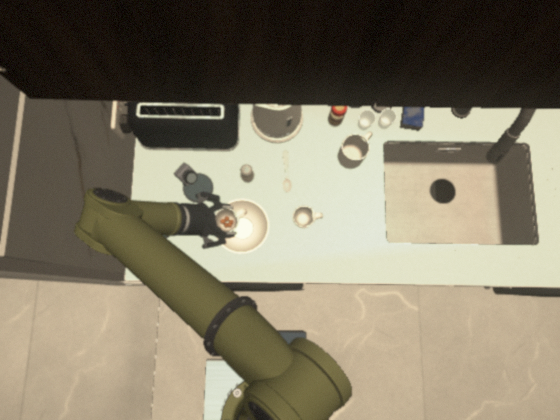

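The nuts are still in the cup at top-view (227,222), above the bowl's left half. The other cup at (303,217) has not moved. I'll tilt in stages.

Run:
```python
from plan import *
yw=HD+90; yc=rz(yw)[:,1]
pm=lambda t,z,dy=32: tool(pour(yw,t),BOWL+dy*yc+[0,0,z],RT)
def go(t,z,T):
    p,R=pm(t,z); c=np.array(ctrl.sense()["tool_pos"]); v=np.linalg.norm(p-c)/T; ctrl.servo_line(p,v=v,orientation=R)
    s=ctrl.sense(); print(t,round(s["clock"],2),np.round(s["joints"]).astype(int).tolist(),np.round(np.array(s["tool_pos"])-p,1),round(s["finger_gap"],3))
go(30,150,1.0)
go(60,128,1.0)
d=cap("scene"); ims=[d["color"][120:260,180:320]]
for t in(75,85,95):
    go(t,125,.6)
    d=cap("scene"); ims.append(d["color"][120:260,180:320])
k=[cv2.resize(i,(400,300) if 0 else (300,300)) for i in ims]
cv2.imwrite("pics/p1.png",np.vstack([np.hstack(k[:2]),np.hstack(k[2:4])]))
```

```text
30 9.68 [39, 18, -66, 107, 27, 71, -27] [-0.2  0.5  0.1] 0.699
60 10.83 [60, 28, -73, 108, 8, 63, -4] [-0.1  1.   0.4] 0.7
75 11.7 [65, 39, -73, 107, 3, 64, 4] [-0.   0.6  0.3] 0.701
85 12.69 [68, 47, -73, 106, 0, 65, 8] [0.  0.4 0.3] 0.698
95 13.61 [69, 54, -72, 104, -3, 67, 12] [-0.   0.3  0.3] 0.703
```

View pics/p1.png

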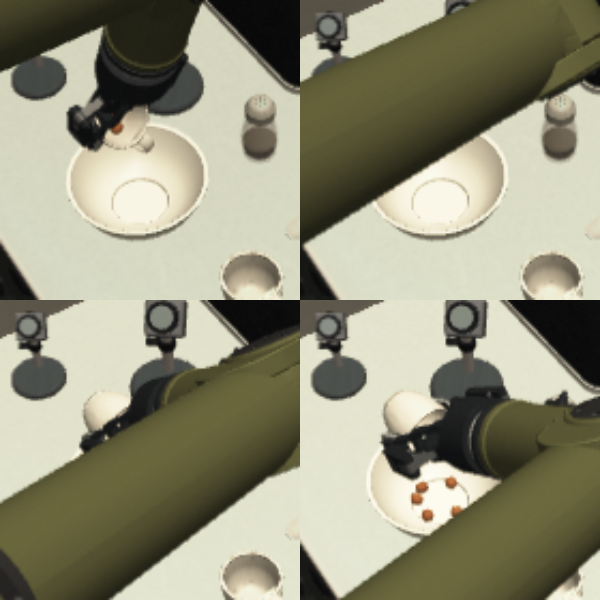

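Run:
```python
from plan import *
ctrl.sleep(0.3)
s=ctrl.sense(); print(s["clock"],np.round(s["force"],1))
d=cap("scene"); t=cap("top")
cv2.imwrite("pics/p2.png",np.hstack([cv2.resize(d["color"][170:260,190:310],(480,360)),cv2.resize(t["color"][180:260,190:270],(300,360)) ]))
cv2.imwrite("pics/p2s.png",np.hstack([cv2.resize(d["color"],(400,300)),cv2.resize(t["color"],(400,300))]))
```

```text
13.9583 [ 0.3  0.2 -0.9]
```

View pics/p2.png

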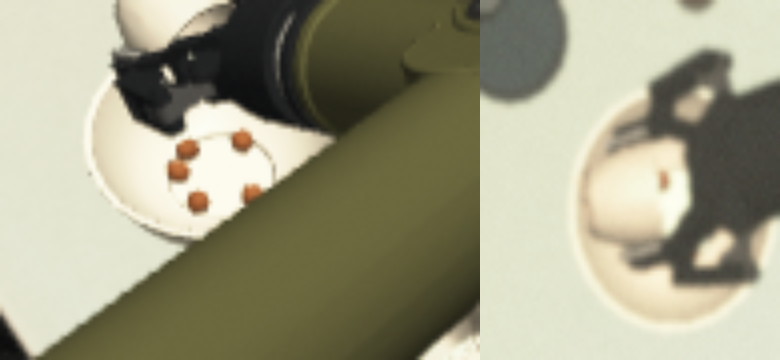

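View pics/p2s.png

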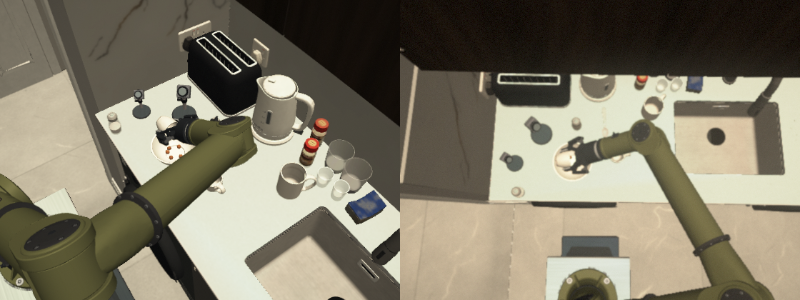

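All five nuts lie in the bowl, at crop pixels (188,148), (241,140), (178,170), (198,202) and (252,194). Next I'll lift away and go to a standoff in front of the camera.

Run:
```python
from plan import *
yw=HD+90; yc=rz(yw)[:,1]
p,R=tool(pour(yw,95),BOWL+32*yc+[0,0,185],RT)
ctrl.servo_line(p,v=100,orientation=R)
Rf=pour(YAW-270,45); print((Rf[:,2]-ZC).round(3))
s=ctrl.sense(); print(np.round(s["joints"]).astype(int).tolist())
ps,R2=tool(Rf,L+(126+70)*ZC+[0,0,20],RT); q=ctrl.inverse_kinematics(ps,R2); print(ps.round(0),R2[:,2].round(2),np.round(q).astype(int).tolist())
pf,_=tool(Rf,L+126*ZC,RT); q=ctrl.inverse_kinematics(pf,R2); print(pf.round(0),np.round(q).astype(int).tolist())
pi,Ri=tool(pour(yw-20,60),BOWL+32*yc+[0,0,260],RT); q=ctrl.inverse_kinematics(pi,Ri); print(None if q is None else np.round(q).astype(int).tolist())
print(ctrl.sense()["clock"])
```

```text
[ 0. -0.  0.]
[71, 49, -75, 103, -7, 71, 11]
[541.  89. 262.] [ 0.05  0.07 -1.  ] [60, 14, -79, 96, 12, 77, -60]
[573. 128. 192.] [45, 23, -71, 97, 21, 71, -69]
[70, 2, -71, 105, -19, 72, -5]
14.8083
```

Run:
```python
from plan import *
yw=HD+90; yc=rz(yw)[:,1]
Rf=pour(YAW-270,45)
pf,R2=tool(Rf,L+126*ZC,RT)
pi,Ri=tool(pour(yw-20,60),BOWL+32*yc+[0,0,260],RT)
ctrl.movep(pi,Ri)
up=pf+[-30,-40,70]
q=ctrl.inverse_kinematics(up,R2); print(np.round(q).astype(int).tolist())
ctrl.movep(up,R2)
s=ctrl.sense(); print(s["clock"],np.round(s["joints"]).astype(int).tolist(),np.round(s["force"],1),s["finger_gap"])
import pickle
for n in("scene","top"): d=cap(n); cv2.imwrite(f"pics/f0_{n}.png",d["color"])
```

```text
[57, 13, -75, 96, 10, 76, -58]
16.65 [57, 13, -75, 96, 10, 76, -58] [ 0.4 -0.3 -1.4] 0.6999099402515095
```

View pics/f0_scene.png

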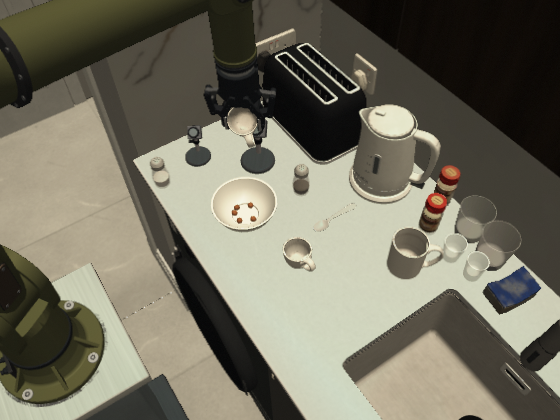

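View pics/f0_top.png

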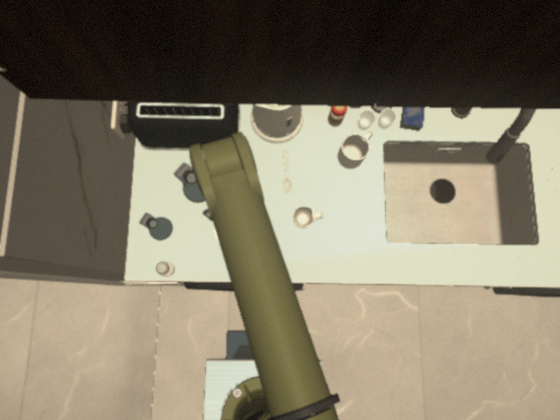

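Run:
```python
from plan import *
import pickle
Rf=pour(YAW-270,45)
pf,R2=tool(Rf,L+126*ZC,RT)
ctrl.servo_line(pf,v=80,orientation=R2,contact_N=8)
ctrl.sleep(.3)
s=ctrl.sense(); print(s["clock"],np.round(s["joints"]).astype(int).tolist(),np.round(s["force"],1),s["finger_gap"],np.round(np.array(s["tool_pos"])-pf,1))
for n in("scene","top"):
    d=cap(n); pickle.dump(d,open(f"{n}1.pkl","wb")); cv2.imwrite(f"pics/f1_{n}.png",d["color"])
d=pickle.load(open("scene1.pkl","rb"))
u0,v0,u1,v1=210,85,290,145; k=9
im=cv2.resize(d["color"][v0:v1,u0:u1],None,fx=k,fy=k,interpolation=cv2.INTER_CUBIC)
def cir(h,r,col):
    c=L+(100+h)*ZC; x=Rf[:,0]; y=Rf[:,1]; a=np.linspace(0,2*np.pi,60)
    P=np.array([proj(d,c+r*(np.cos(q)*x+np.sin(q)*y)) for q in a]); P=(P-[u0,v0]+.5)*k-.5
    cv2.polylines(im,[P.round().astype(int)],True,col,1)
raw=im.copy()
cir(52,27,(0,255,0)); cir(50,31,(255,0,0)); cir(8,14,(0,0,255)); 
cv2.imwrite("pics/f1_ov.png",im); cv2.imwrite("pics/f1_raw.png",raw)
```

```text
18.275 [43, 22, -69, 97, 19, 71, -68] [ 0.1  0.1 -0.6] 0.699474838080004 [ 0.1 -0.2  0.2]
```

View pics/f1_ov.png

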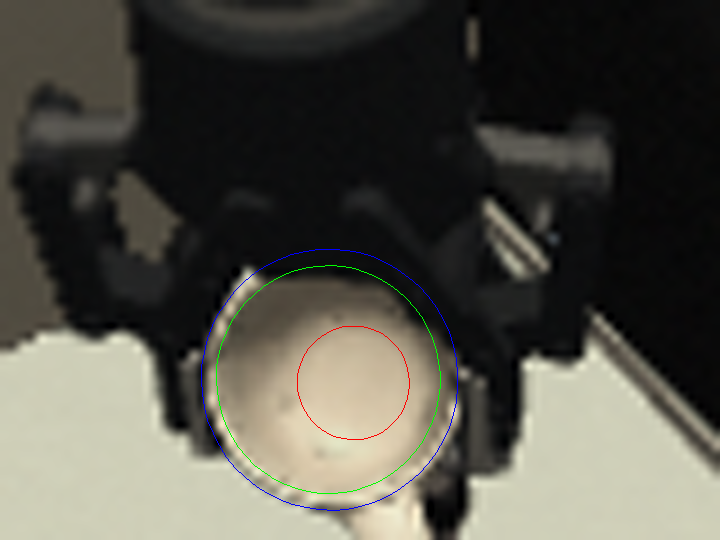

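View pics/f1_top.png

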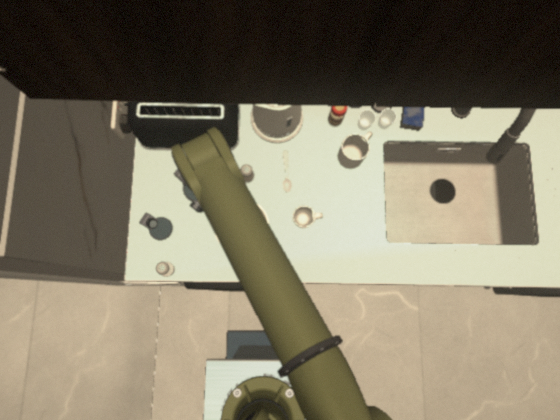

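Run:
```python
from plan import *
import pickle
from scipy.optimize import least_squares
d=pickle.load(open("scene1.pkl","rb")); Rf=pour(YAW-270,45)
P=cloud(d); F=L+100*ZC
H,W=d["z_map"].shape
c=proj(d,F+52*ZC)
uu,vv=np.meshgrid(np.arange(W),np.arange(H))
m=(np.hypot(uu-c[0],vv-c[1])<11)&(d["z_map"]>0); Q=P[m]
loc=(Q-F)@Rf; print(len(Q),"local min/max",loc.min(0).round(1),loc.max(0).round(1))
def res(p,full=False):
    R=Rf@Ro.from_rotvec([p[0],p[1],0]).as_matrix(); q=(Q-F-Rf@p[2:5])@R
    r=np.hypot(q[:,0],q[:,1]); s=np.arctan2(13,44)
    dcone=(r-(14+(q[:,2]-8)*13/44))*np.cos(s); dfl=q[:,2]-8
    return np.where(np.abs(dfl)<np.abs(dcone),dfl,dcone)
r0=res(np.zeros(5)); print("rms at nominal",np.sqrt((r0**2).mean()),np.median(r0))
r=least_squares(res,np.zeros(5),loss="soft_l1"); J=np.linalg.inv(r.jac.T@r.jac)
print("tilt deg",np.degrees(r.x[:2]).round(1),"shift local",r.x[2:].round(1),"std",np.round(np.sqrt(np.diag(J))*[57,57,1,1,1]*2,1),"rms",np.sqrt((res(r.x)**2).mean()))
floor=loc[np.hypot(loc[:,0],loc[:,1])<10]; print("floor h",np.median(floor[:,2]),floor[:,2].std(),len(floor))
```

```text
376 local min/max [-25.6 -22.6   2.9] [17.  23.9 42.3]
rms at nominal 3.1941696578258902 1.7714089505013777
tilt deg [ -6.2 -10.1] shift local [ 0.8 -2.1 -0.5] std [1.4 1.3 0.7 0.7 0.3] rms 2.339762763249388
floor h 7.195305734896776 2.055184188796332 61
```

```bash
cat > cone.py <<'E'
from plan import *
import pickle
from scipy.optimize import least_squares
def fit(d,F,Rf,rad=11,rot=True,hf=8,hm=52):
    P=cloud(d); H,W=d["z_map"].shape; c=proj(d,F+hm*Rf[:,2])
    uu,vv=np.meshgrid(np.arange(W),np.arange(H)); m=(np.hypot(uu-c[0],vv-c[1])<rad)&(d["z_map"]>0); Q=P[m]
    def res(p):
        R=Rf@Ro.from_rotvec([p[0],p[1],0]).as_matrix(); q=(Q-F-Rf@p[2:5])@R
        r=np.hypot(q[:,0],q[:,1]); s=np.arctan2(13,44)
        dc=(r-(14+(q[:,2]-8)*13/44))*np.cos(s); df=q[:,2]-8
        return np.where(np.abs(df)<np.abs(dc),df,dc)
    best=min((least_squares(res,np.r_[np.radians(a),np.radians(b),0,0,0],loss="soft_l1") for a in(-8,0,8) for b in(-8,0,8)),key=lambda r:r.cost)
    return np.degrees(best.x[:2]).round(1),best.x[2:].round(1),best.cost,len(Q)
E
python3 - <<'E'
from cone import *
d1=pickle.load(open("scene1.pkl","rb")); d0=pickle.load(open("scene0.pkl","rb"))
for rad in(9,11,12): print("held",fit(d1,L+100*ZC,pour(YAW-270,45),rad))
for d in(d0,d1):
  for rad in(9,11,12): print("other",fit(d,np.array([543.5,-109,0]),np.eye(3),rad))
print("t",fit(pickle.load(open("top0.pkl","rb")),np.array([543.5,-109,0]),np.eye(3),8))
# several held pictures would average noise; rim annulus plane
P=cloud(d1);Rf=pour(YAW-270,45)
for nm,d,F,R in(("held",d1,L+100*ZC,Rf),("other",d0,np.array([543.5,-109,0]),np.eye(3))):
    P=cloud(d); q=(P-F)@R; r=np.hypot(q[...,0],q[...,1]); m=(d["z_map"]>0)&(r>25.5)&(r<33)&(q[...,2]>44)&(q[...,2]<60)
    if nm=="held": m&=np.abs(q[...,0])<27
    X=q[m]; m2=X[:,2]>0; A=np.c_[X[:,:2],np.ones(len(X))]
    f=least_squares(lambda p:A@p-X[:,2],[0,0,52],loss="soft_l1"); print(nm,len(X),f.x.round(3),"deg",np.degrees(np.arctan(f.x[:2])).round(1),X.min(0).round(),X.max(0).round())
E
```

```text
held (array([5.2, 5.3]), array([-6.7,  1.4,  0.8]), np.float64(218.72103982338587), 252)
held (array([ -6.2, -10.1]), array([ 0.8, -2.1, -0.5]), np.float64(456.4170556382667), 376)
held (array([ 5.3, -4.4]), array([-1.5,  2.3, -0.4]), np.float64(697.1812781320541), 452)
other (array([-0.6, -3.2]), array([5.3, 6.6, 0.7]), np.float64(232.48501533196844), 250)
other (array([ 7.4, -6.7]), array([ 7.9, 10.9,  0.6]), np.float64(397.5567475785977), 377)
other (array([ 8.9, -7. ]), array([ 8. , 11.9,  0.4]), np.float64(491.15352159182294), 445)
other (array([ 0.7, -3.4]), array([5.9, 7.6, 1.3]), np.float64(236.9613443129682), 252)
other (array([ 7.9, -4.5]), array([ 6.6, 11.4,  0.7]), np.float64(413.9608030105993), 379)
other (array([ 9.6, -6.5]), array([ 7.8, 12.6,  0.5]), np.float64(516.8153781751716), 447)
t (array([6.4, 1.6]), array([2.3, 1.6, 0. ]), np.float64(235.0043535008603), 199)
held 94 [1.6000e-02 2.1000e-02 5.0058e+01] deg [0.9 1.2] [-27. -33.  45.] [27. 22. 55.]
other 236 [-1.5000e-02 -1.4000e-02  5.1611e+01] deg [-0.9 -0.8] [-31. -32.  44.] [33. 32. 58.]
```

Run:
```python
from ov import *
def g(d,box,k,polys=[]):
    u0,v0,u1,v1=box; im=overlay(d,box,k,polys)
    for u in range(u0,u1,5): 
        x=int((u-u0+.5)*k); cv2.line(im,(x,0),(x,6),(0,0,255),1); cv2.putText(im,str(u),(x,16),0,.35,(0,0,255),1)
    for v in range(v0,v1,5):
        y=int((v-v0+.5)*k); cv2.line(im,(0,y),(6,y),(0,0,255),1); cv2.putText(im,str(v),(8,y),0,.35,(0,0,255),1)
    return im
cv2.imwrite("pics/hs.png",g(s,(243,113,273,142),20)); cv2.imwrite("pics/ht.png",g(t,(170,157,200,187),19))
```

```text
(no output)
```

View pics/hs.png

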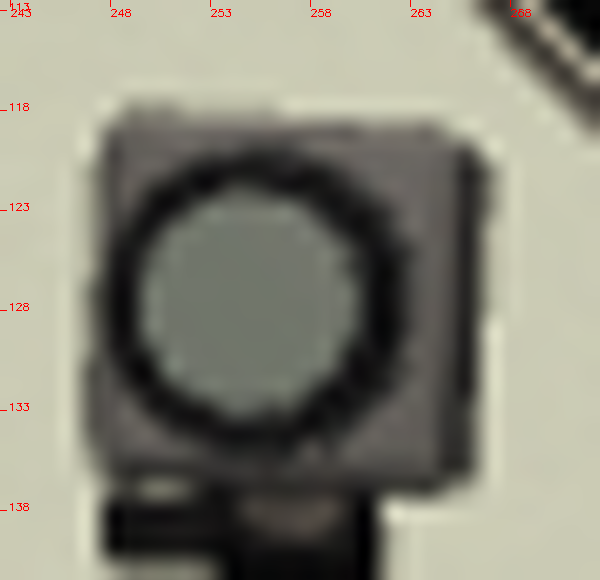

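View pics/ht.png

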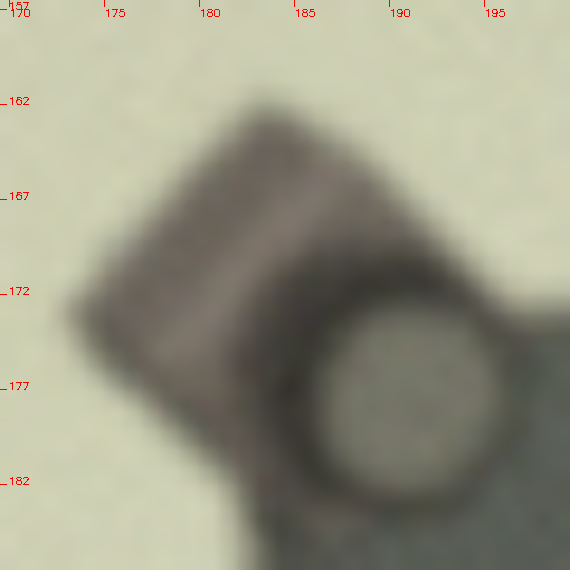

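Run:
```python
from ov import *
L=np.array([633,202.5,120])
print(tri((254.9,127.6),(191.1,177.3)))
def onz(d,u,v,z):
    r=d["pose"][:3,:3]@ray(d,u,v); o=d["pose"][:3,3]; return o+r*(z-o[2])/r[2]
f=lambda x,y:(170+(x+.5)/19-.5,157+(y+.5)/19-.5)
for (a,b,z) in(((75,300),(265,95),105),((190,340),(330,185),130)):
    e=onz(t,*f(*b),z)-onz(t,*f(*a),z); print("top edge yaw",np.degrees(np.arctan2(e[1],e[0]))+270,np.hypot(*e[:2]))
for yaw in range(222,242,2):
    y=np.radians(yaw); z=np.array([np.cos(y),np.sin(y),1])/2**.5; x=np.array([-np.sin(y),np.cos(y),0]); w=np.cross(z,x)
    o=[]
    c=L-12*z
    for e,m in((x,w),(w,x)):
        for k in(-23,23):
            q=proj(s,c+k*m+23*e)-proj(s,c+k*m-23*e); o.append(np.degrees(np.arctan2(q[1],q[0])))
    print(yaw,np.round(o,1))
```

```text
(array([633.01202613, 203.04589806, 120.0410859 ]), array([0.41082408]))
top edge yaw 230.70869707509593 40.28124917040944
top edge yaw 231.33635551470087 29.469994805879963
222 [  9.9   9.6 -80.9 -80.7]
224 [  8.4   8.1 -82.3 -82.1]
226 [  7.    6.7 -83.7 -83.4]
228 [  5.5   5.3 -85.1 -84.8]
230 [  4.    3.9 -86.5 -86.2]
232 [  2.6   2.4 -87.9 -87.6]
234 [  1.2   1.1 -89.3 -89. ]
236 [ -0.3  -0.3 -90.7 -90.4]
238 [ -1.7  -1.7 -92.1 -91.8]
240 [ -3.1  -3.1 -93.5 -93.2]
```

Run:
```python
from plan import *
d=cap("scene"); cv2.imwrite("pics/end.png",cv2.resize(d["color"][85:265,160:340],(600,600)))
s=ctrl.sense(); print(s["clock"],np.abs(s["qvel"]).max(),s["finger_gap"],np.round(s["force"],1))
```

```text
18.425 0.11130599448964401 0.6998418706689609 [ 0.1 -0.4 -1.3]
```

View pics/end.png

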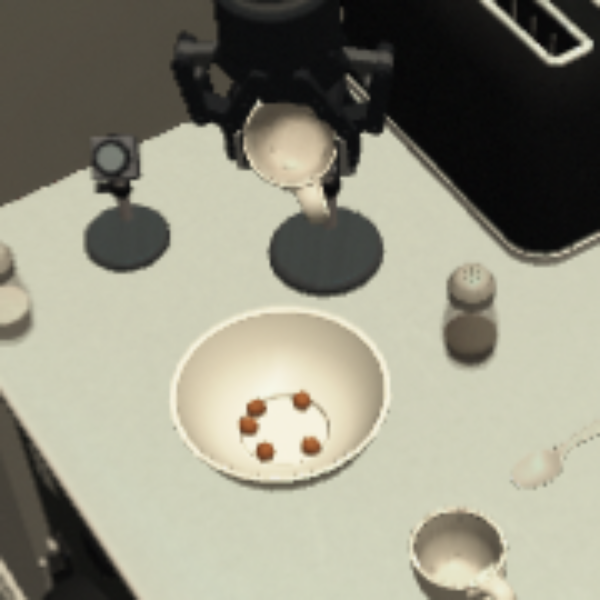

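The five nuts lie in the bowl at (257,408), (302,400), (248,426), (265,452) and (311,446). The empty cup is held at (290,145) in front of the larger camera, and the other cup at (458,550) is where it stood.

Run:
```python
from plan import *
print(ctrl.job_done()); print(ctrl.sense()["clock"])
```

```text
the job is handed in; nothing more can be done
None
the job is handed in; nothing more can be done
```

I tipped all five hazelnuts from the small cup into the bowl. I then held the emptied cup with its foot towards the lens of the larger camera, about 100 mm in front of it, and handed the job in while holding it there. The clock read about 18.4 s of the 51 s allowed.

**Last checks:**
- **Nuts:** all five are visible in the bowl and the cup is empty.
- **Arm and grip:** the arm was at rest, the grip steady at 0.70, and the wrist force about 1 N.
- **Cup position:** the mouth circle in the scene picture matches the planned pose to under a pixel (about 1 mm). The mouth's depth plane is about 1° from square.
- **Distance:** depth readings put the cup floor 0.8 mm and the rim about 2 mm nearer the lens than planned.
- **Camera:** the lens came out at (633, 203, 120) mm, and the camera's direction was 230–231° from the edges of its box.
- **Other objects:** the other cup, the bowl and the camera look unmoved in the pictures.

**Checks that disagreed:**
- A cone fit to the cup's inside gave tilts of 5–10° that changed with the pixels chosen. It gave similar tilts for the upright other cup, so I did not use it.
- Plane fits to the camera's front gave directions of 224° and 233°, and one outline fit gave 234°. I used 231°.
- The arm hid the cup in the top view at the final pose, so the cup was checked only from the scene camera.

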